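# Take the slide carrier off the warmer and stack it in the rack

### The arm

A 6-joint arm with a two-finger parallel gripper is mounted at the origin on a cart in front of the work surface, level with it; the furniture and walls round the work are solid. World frame = base frame: x ahead of the robot, y to its left, z up, the work surface at z = 0. Lengths are in mm, angles in rad, forces in N, time in s.
With the tool pointing down it reaches from about 300 to 775 mm from the base axis. Payload 14.6 kg.
Tool frame: the origin (TCP) lies on the centre line of the jaws, within the pads' length; the fingertips stand 8 mm ahead of it and the grasp point (between the pads) lies 11 mm behind it; z points along the fingers, y is the direction in which the jaws open and shut (so a half turn about z gives the same grasp; the last joint's range is limited). The gripper opens to 94 mm and grips with 3 to 60 N. Pads are 16 mm wide; open, the fingers measure 119 mm over their backs; the gripper's body (75 mm by 177 mm) begins 78 mm behind the grasp point.
Start: joints at [1.046, 0.3, 1.521, -0, 1.321, -0.067], TCP at [243.083, 493.356, 213.446] pointing down, gripper open.
Joint ranges: [-3.03, 3.03], [-0.79, 2.21], [0.23, 2.52], [-1.04, 4.18], [0, 3.07], [-2.55, 2.55]. Speed limits (rad/s): [2.22, 2.22, 2.57, 3.14, 3.14, 3.14].

### API

Orientations are given as [roll, pitch, yaw] about the fixed x, y, z axes, in that order (R = Rz(yaw) Ry(pitch) Rx(roll)).
In Python, from cell import read_state, cams, manip gives the robot as it stands.
- The arm moves only by the shell command python3 -m handwheel 'ROWS' [OPENING] [FORCE]. ROWS is JSON, a list of rows, each a list of 4 numbers: the shift along the tool's x, y, z in m, then the turn about the tool's z in degrees. In form: [[dx, dy, dz, turn], ...]. A call has 1 to 5 rows; each row is the pose to reach, as a shift and turn from the pose measured when the call began, along the tool's axes at that moment; what a row does not reach only later rows make up. A row lasts 1/8 s, in which the tool goes at most 62.5 mm and 10.7 degrees, less where a joint would pass 70% of its speed; a pose out of reach is approached as far as the arm can. A call with a gripper value outside its range is refused whole. OPENING is the closure, from 0 (fully open) to 1 (shut), set as the call begins (- or left out, the last holds). The fingers move at their own pace and stop on an object; FORCE is the grip in N (left out, the last holds). Time passes only in rows, so rows that repeat a pose let the fingers close. It gives the time, the measured TCP pose, the force and the opening at its end, in the units of the state.
- read_state(): the state, without advancing time (a new reading comes with each control period).
- cams.camera(name): name is "scene" or "top" or "wrist"; returns the picture (384x512x3 uint8, red, green, blue); there is no depth.
- cams.get_calibration(name): a dict with "vertical_fov" (degrees; the focal length in pixels is half the picture's height over the tangent of half this angle, whatever the lens; pixels are square), "cx", "cy" (the principal point, pixels), "dist_coeffs" ([k1, k2, p1, p2, k3] as OpenCV has them; the pictures are not rectified), "R" (3x3) and "t" (3): a world point X has camera coordinates R X + t. Camera axes: x right, y down, z forward; pixel columns grow to the right and rows downward; lengths in mm; the calibration is good to about 2 mm. A picture is of the moment at which its call begins: read the wrist's pose just before it. get_calibration takes no time and is no camera call; for the wrist camera it gives the pose at the moment of the call.
- manip.sign_off(): hands the job in, once; it reports no verdict.
The state is a dict: "clock": time; "joints": joint angles; "qd": joint speeds; "effort": joint torques, N m; "eef_pos": TCP position; "eef_rot": TCP orientation; "wrist_force": force on the tool from outside, world axes, zero at the start; "moment": the same for the moment, N m; "finger_gap": finger opening in mm.
Only numpy, scipy, OpenCV 4.12 (cv2) and the standard library are available. Lean on these libraries where they do the work, as an engineer would, in place of code of your own. Each camera call takes 0.05 s, during which the arm holds its last target. There are 200 camera calls.

### The job

The blood films on the slide warmer are dry: slide their thin metal carrier out over the warmer's open front edge until you can take it by its two long sides, then lift it away and stack it, films up, flat on top of the two carriers in the wire rack. Touch only the metal frame, never the glass slides, keep the carrier level, and leave the other things on the bench where they are.

Things in the scene. Friction and masses are not known exactly. Their poses are not given: they have to be found in the camera images.
- carrier: slide carrier on the warmer: flat aluminium frame 130 x 62 x 3 mm, 0.07 kg, two glass slides with pinkish films set in it side by side (x = -48 to +29 mm, 4 mm metal border outside them). Origin: centre of its underside; x along its length to the bare finger tab, which at the start is away from the open front edge. Too thin to pinch where it lies
- carrier_tab (a point): middle of the carrier's finger tab, on its top face: bare metal with four low ribs, 36 mm long (x = +29 to +65 mm) and 62 mm wide. Pressed here with a fingertip (5 to 15 N) the carrier slides easily along the smooth deck with the finger
- warmer: the slide warmer, a low white box 180 (x) x 170 (y) mm, fixed. Origin: centre of its underside; its open front faces its -x. The smooth dark deck is 42 mm up and level; a lip 4 mm higher and 5 mm wide runs along the back (+x) and both sides, none at the front
- front_edge (a point): middle of the warmer's open front edge, at deck height (90 mm in front of the warmer's origin); beyond it there is free air down to the worktop
- rack: wire rack, fixed. Origin: centre of its underside, x along the carriers' length. Foot 176 x 96 x 5 mm; two rails at y = +-15 mm, 30 mm high, carry the pile. Eight 4 mm wires guide it with 2.5 mm clearance all round: axes at (+-56, +-35.5) and (+-69.5, +-20) mm; straight to z = 58 mm, then flared 6 mm outward to 72 mm. Long sides open between the wires
- pile_1: lower carrier in the rack, same as the one on the warmer, loose; origin at the centre of its underside, 30 mm above the rack's; its tab is towards the rack's +x
- pile_2: upper carrier in the rack, same, loose; origin at the centre of its underside, 33 mm above the rack's, so its top is 36 mm above the worktop
- carrier_glass_1: one glass slide of the carrier from the warmer, 75 x 25 mm, fixed in it; origin at the centre of its underside. Not to be touched
- carrier_glass_2: the other glass slide of that carrier, same
- timer: white bench timer, 76 x 76 x 22 mm, bystander; origin at the centre of its underside
- tweezers: steel tweezers lying down, 44 x 114 x 8 mm, bystander; origin at the centre of the underside
- oil_bottle: small dropper bottle, 36 mm wide, 99 mm high, bystander; origin at the centre of its underside
- tube: capped sample tube lying down, 74 x 16 x 16 mm, bystander; origin under its middle
- microscope: the microscope between the two work places, fixed, 450 mm high. Origin: under its foot. It reaches from there about 190 mm towards the robot (the eyepieces, 280 to 400 mm up), 140 mm to the robot's left and 150 mm to its right. The way between the work places is past its front, on the robot's side

How it is judged:
By the outcome, as a careful person would: the job done as asked, in the order asked, and still so for the second after the job is handed in, with the robot touching nothing.
It also fails if it takes over 72 s, if anything falls off the work surface, if the arm or the gripper's body presses on something with over 40 N, if the wrist force passes 120 N, or if a joint passes its speed limit or range.

## Working session

There is one attempt and no reset: what is moved stays moved. The work goes in short steps, Python scripts to look and compute and a shell command to move; the robot and the scene stay as the last step left them, time stands still between calls to the robot, and variables do not carry over. Pictures are saved under pics/ and viewed, about 8 in all and at most 12, crops included, and the job is handed in when it is done.

```bash
ls; mkdir -p pics; python3 - <<'E'
from cell import read_state,cams
import cv2,numpy as np
s=read_state();print(s)
for n in("scene","top","wrist"):
    c=cams.get_calibration(n);print(n,c)
    im=cams.camera(n);np.save(f'pics/{n}0.npy',im);cv2.imwrite(f'pics/{n}0.png',im[:,:,::-1])
a=[cv2.imread(f'pics/{n}0.png') for n in("top","scene")]
E
```

```text
pics
{'clock': 0.0, 'joints': array([ 1.04639634e+00,  3.00480697e-01,  1.52162223e+00, -1.90831694e-05,
        1.32076229e+00, -6.66038309e-02]), 'qd': array([-0.00045352,  0.00086182,  0.00137708,  0.00186159,  0.00100452,
       -0.00103992]), 'effort': array([-1.37037121e-03, -5.31809485e+01, -3.52743173e+01,  7.07437587e-02,
        2.44183384e-02, -1.60542487e-05]), 'eef_pos': array([242.94930498, 493.1118917 , 212.86368007]), 'eef_rot': array([-3.14032169e+00, -6.62516164e-05,  2.68380119e+00]), 'wrist_force': array([ 0.10766071, -0.93645946,  0.32941324]), 'moment': array([-0.03793616, -0.03081541,  0.0202501 ]), 'finger_gap': 94.0917721440675}
scene {'vertical_fov': 56.41617954406809, 'cx': 254.7061192613912, 'cy': 187.25804264026743, 'dist_coeffs': array([-0.00809919,  0.        ,  0.        ,  0.        ,  0.        ]), 'R': array([[ 0.55165701, -0.83374247,  0.02341015],
       [-0.49397325, -0.34920211, -0.79627151],
       [ 0.67206025,  0.42770477, -0.60448627]]), 't': array([-229.00955388,  340.36196044,  722.05747876])}
top {'vertical_fov': 50.15395355921373, 'cx': 255.5734348380125, 'cy': 194.73458594771256, 'dist_coeffs': array([-0.14865146,  0.        ,  0.        ,  0.        ,  0.        ]), 'R': array([[ 0.02162244, -0.9997462 , -0.00632464],
       [-0.97147237, -0.01951574, -0.23634842],
       [ 0.23616501,  0.01125465, -0.97164779]]), 't': array([  74.81883241,  557.9334101 , 1477.5334765 ])}
wrist {'vertical_fov': 62.05004634440312, 'cx': 250.77980634865864, 'cy': 188.0448299171887, 'dist_coeffs': array([-0.0442719,  0.       ,  0.       ,  0.       ,  0.       ]), 'R': array([[ 0.44273853,  0.89665003, -0.00114598],
       [ 0.86826046, -0.42840085,  0.25019291],
       [ 0.22384454, -0.11176505, -0.96819533]]), 't': array([-550.00057964,  -24.69841811,  390.86673291])}
```

View pics/top0.png

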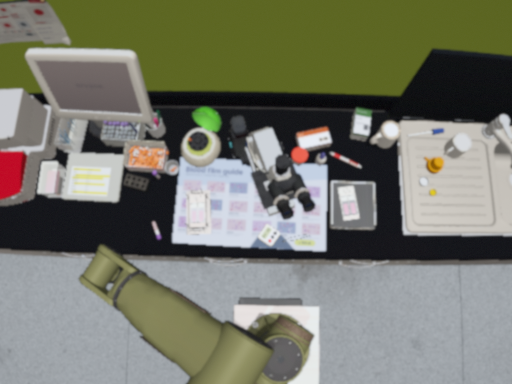

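View pics/scene0.png

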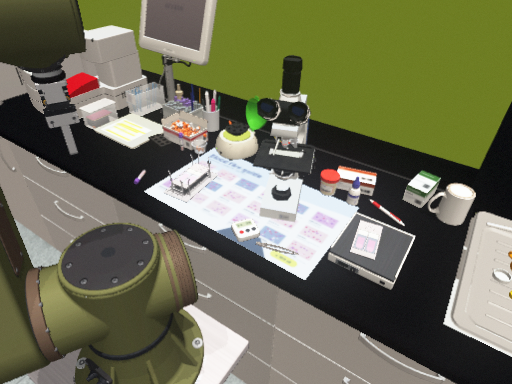

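The top view shows the warmer at about (353,205) with the carrier at (348,202), and the rack at about (198,210). I'll make enlarged crops of both.

```bash
cat > h.py <<'E'
import cv2,numpy as np
from cell import read_state,cams
def K(c):
    f=192/np.tan(np.radians(c['vertical_fov']/2));return np.array([[f,0,c['cx']],[0,f,c['cy']],[0,0,1.]])
def ray(c,px,z):
    p=cv2.undistortPoints(np.float64(px).reshape(-1,1,2),K(c),c['dist_coeffs'])[:,0]
    R=c['R'];o=-R.T@c['t'];d=np.c_[p,np.ones(len(p))]@R
    return o+d*((z-o[2])/d[:,2])[:,None]
def proj(c,X):
    return cv2.projectPoints(np.float64(X).reshape(-1,1,3),cv2.Rodrigues(c['R'])[0],c['t'],K(c),c['dist_coeffs'])[0][:,0]
def snap(name,tag):
    c=cams.get_calibration(name);im=cams.camera(name);np.savez(f'pics/{tag}.npz',im=im,**c);return c,im
def crop(im,x0,y0,x1,y1,k,fn):
    cv2.imwrite(fn,cv2.resize(im[y0:y1,x0:x1,::-1],None,fx=k,fy=k,interpolation=cv2.INTER_CUBIC))
E
python3 - <<'E'
from h import *
t=np.load('pics/top0.npy');s=np.load('pics/scene0.npy')
z=lambda im,x,y,w,h,k:cv2.resize(im[y:y+h,x:x+w,::-1],None,fx=k,fy=k,interpolation=cv2.INTER_CUBIC)
A=np.hstack([z(t,320,170,66,66,6),z(t,165,170,66,66,6)])
B=np.hstack([z(s,325,205,99,75,4),z(s,140,140,99,75,4)])
cv2.imwrite('pics/c1.png',np.vstack([A[:300],B]))
E
```

```text
(no output)
```

View pics/c1.png

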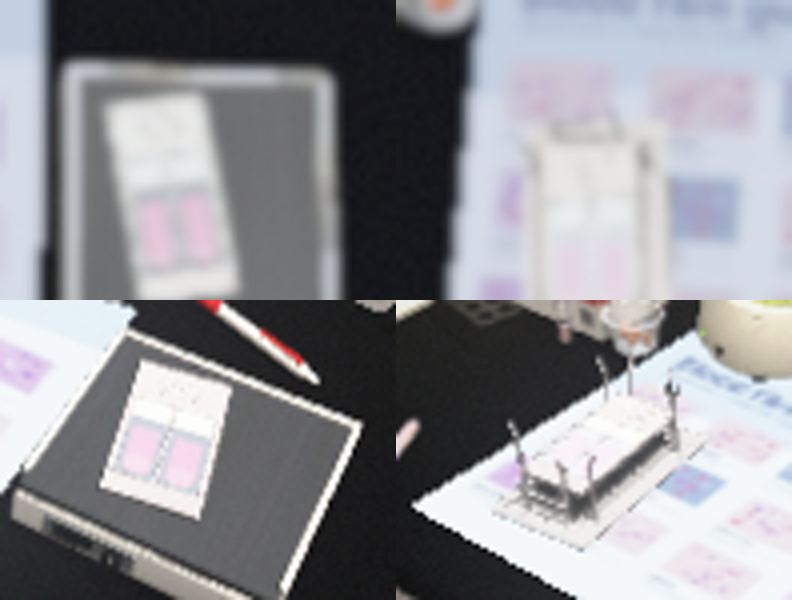

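The crops show the warmer's front facing the robot, with the carrier turned about 10° and its tab at the far end. The rack is in line with x and its tab ends are at the far end.

```bash
python3 - <<'E'
from h import *
np.set_printoptions(precision=1,suppress=True)
T=cams.get_calibration('top');S=cams.get_calibration('scene')
def o(n,c,px,off,k,z):
    px=(np.float64(px)+0.5)/k-0.5+np.float64(off);r=ray(c,px,z)
    print(n,r[:,:2].tolist() and r[:,:2].round(1).tolist())
    if len(r)==4: print('   ctr',r.mean(0)[:2],'sides',np.linalg.norm(r-np.roll(r,-1,0),axis=1),'yaw',np.degrees(np.arctan2(*((r[0]+r[1]-r[2]-r[3])[[1,0]]))))
o('carT',T,[(103,98),(207,93),(240,288),(135,297)],(320,170),6,45)
o('carS',S,[(140,58),(232,85),(200,220),(98,187)],(325,205),4,45)
o('wT',T,[(62,65),(333,68)],(320,170),6,46)
o('wS',S,[(130,35),(360,127)],(325,205),4,46)
o('wSfront L',S,[(12,190)],(325,205),4,46)
o('rackT',T,[(131,128),(269,125)],(165,170),6,5)
o('rackS',S,[(307,135),(184,250),(99,210)],(140,140),4,5)
o('pileS TR,BR,BL',S,[(675-396,425-300),(588-396,486-300),(527-396,458-300)],(140,140),4,36)
E
```

```text
carT [[602.9, -225.7], [607.7, -293.7], [480.2, -310.5], [473.3, -243.0]]
   ctr [ 541.  -268.2] sides [ 68.1 128.6  67.9 130.8] yaw 7.562211534263946
carS [[598.2, -229.0], [608.2, -291.1], [476.4, -312.7], [466.3, -250.2]]
   ctr [ 537.3 -270.8] sides [ 62.9 133.5  63.3 133.6] yaw 9.220034885816908
wT [[624.1, -199.4], [626.1, -377.3]]
wS [[616.4, -214.7], [616.0, -374.7]]
wSfront L [[432.0, -206.6]]
rackT [[581.4, 360.7], [585.2, 269.4]]
rackS [[585.9, 271.0], [410.1, 252.1], [408.6, 340.9]]
pileS TR,BR,BL [[549.8, 270.2], [445.7, 272.2], [445.5, 336.8]]
```

```bash
cat >> h.py <<'E'
def go(pts,yaw=None,s=None):
    "print tool-frame shift (mm) from current pose to each world pt, and turn (deg)"
    from scipy.spatial.transform import Rotation as Ro
    s=s or read_state();R=Ro.from_euler('xyz',s['eef_rot']).as_matrix()
    y=np.degrees(np.arctan2(R[1,0],R[0,0]))
    print('at',s['eef_pos'].round(1),'yaw',y.round(2),'t',round(s['clock'],2))
    for p in pts: print(p,'->',(R.T@(np.float64(p)-s['eef_pos'])).round(1),None if yaw is None else round(-((yaw-y+180)%360-180),2))
E
python3 - <<'E'
from h import *
T=cams.get_calibration('top');S=cams.get_calibration('scene')
print('eyepieces',ray(T,[(281,210),(304,203)],340).round(0).tolist(),'base',ray(T,[(265,190)],0).round(0).tolist())
print('eyes S',ray(S,[(270,110),(300,108)],340).round(0).tolist())
go([(290,400,215),(320,250,215),(330,100,215),(335,-20,215),(340,-120,215),(480,-270,215)],188.5)
E
```

```text
eyepieces [[444.0, 5.0, 340.0], [467.0, -66.0, 340.0]] base [[593.0, 50.0, 0.0]]
eyes S [[502.0, 23.0, 340.0], [556.0, -31.0, 340.0]]
at [243.  493.2 213. ] yaw 153.77 t 0.15
(290, 400, 215) -> [-83.4 -62.8  -1.9] -34.73
(320, 250, 215) -> [-176.6 -184.1   -1.8] -34.73
(330, 100, 215) -> [-251.8 -314.3   -1.7] -34.73
(335, -20, 215) -> [-309.4 -419.7   -1.6] -34.73
(340, -120, 215) -> [-358.  -507.2   -1.6] -34.73
(480, -270, 215) -> [-549.9 -579.9   -1.5] -34.73
```

```bash
python3 -m handwheel '[[-0.042,-0.031,0,-8],[-0.083,-0.063,0,-16],[-0.115,-0.104,0,-24],[-0.146,-0.144,0,-32],[-0.177,-0.184,0,-34.7]]' 1; python3 -c "
from h import *
go([(325,200,215),(330,140,215),(330,80,215),(335,20,215),(335,-40,215)],188.5)"
```

```text
clock: 0.78
eef_pos: [320.4, 248.3, 213.1]
eef_rot: [-3.141, -0.001, -2.991]
wrist_force: [0.7, 0.5, 0.3]
finger_gap: 47.3
at [320.4 248.3 213.1] yaw -171.35 t 0.78
(325, 200, 215) -> [  2.8 -48.5  -1.9] 0.15
(330, 140, 215) -> [   6.8 -108.5   -1.8] 0.15
(330, 80, 215) -> [  15.9 -167.8   -1.8] 0.15
(335, 20, 215) -> [  20.  -227.9   -1.7] 0.15
(335, -40, 215) -> [  29.  -287.2   -1.7] 0.15
```

```bash
python3 -m handwheel '[[0.003,-0.05,0,0],[0.007,-0.108,0,0],[0.016,-0.168,0,0],[0.02,-0.228,0,0],[0.029,-0.287,0,0]]' >/dev/null
python3 -m handwheel '[[0.004,-0.06,0,0],[0.002,-0.116,0,0],[-0.03,-0.166,0,0],[-0.064,-0.212,0,0],[-0.099,-0.25,0,0]]'
python3 -m handwheel '[[0,0,0,0],[0,0,0,0]]'
python3 - <<'E'
from h import *
c,im=snap('wrist','w1');cv2.imwrite('pics/w1.png',im[:,:,::-1]);print(read_state()['eef_pos'])
print(proj(c,[[539,-269,45],[445,-289,42],[480,-310.5,45],[473,-243,45],[603,-226,45],[608,-293,45]]).round())
E
```

```text
clock: 2.02
eef_pos: [471.1, -275.6, 213.3]
eef_rot: [-3.141, -0.0, -2.992]
wrist_force: [0.0, 0.6, 0.9]
finger_gap: 0.3
clock: 2.28
eef_pos: [470.6, -275.2, 212.9]
eef_rot: [3.142, -0.001, -2.992]
wrist_force: [0.1, 0.1, 0.1]
finger_gap: 0.2
[ 470.54878522 -275.03166738  213.42250153]
[[246. 234.]
 [241. 150.]
 [217. 179.]
 [279. 182.]
 [274. 288.]
 [218. 284.]]
```

View pics/w1.png

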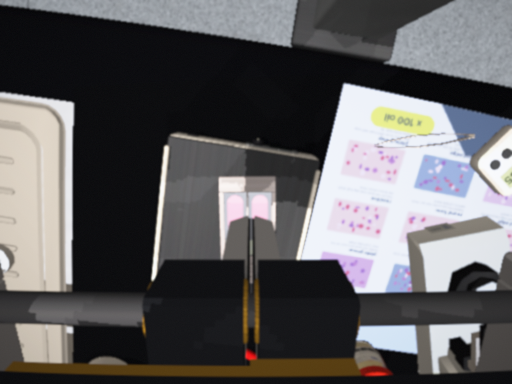

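The wrist view shows the carrier's near end from (219,177) to (275,178), in line with the tool. The warmer's front edge runs from (172,135) to (317,158). I'll measure these.

```bash
python3 - <<'E'
from h import *
d=np.load('pics/w1.npz');im=d['im'];c={k:d[k] for k in d.files};c['vertical_fov']=float(c['vertical_fov'])
g=cv2.cvtColor(im,cv2.COLOR_RGB2GRAY).astype(float)
print('end row',[(x,int(np.argmax(np.diff(g[165:190,x])))+165.5) for x in (225,235,245,255,268)])
L=[];Rr=[]
for y in (182,186,205,225):
    r=np.diff(g[y]);L.append((205+np.argmax(r[205:235])+.5,y));Rr.append((262+np.argmin(r[262:290])+.5,y))
P=ray(c,L,45);Q=ray(c,Rr,45);print(L,Rr)
print(P.round(1)[:,:2].tolist(),Q.round(1)[:,:2].tolist())
for A in(P,Q):print('yaw',np.degrees(np.arctan2(*(A[-1]-A[0])[[1,0]])))
print('width',np.linalg.norm(Q[:2]-P[:2],axis=1))
F=[]
for x in range(185,310,15):
    col=np.diff(g[125:170,x]);F.append((x,g[125:170,x].argmax()+125))
print(F);FF=ray(c,F,42);print('front',FF.round(1)[:,:2].tolist())
print('endpt',ray(c,[(225,177),(268,178)],45).round(1).tolist(), 'lips',ray(c,[(170,135),(319,158)],46).round(1).tolist())
E
```

```text
end row [(225, 176.5), (235, 176.5), (245, 176.5), (255, 175.5), (268, 175.5)]
[(np.float64(218.5), 182), (np.float64(218.5), 186), (np.float64(218.5), 205), (np.float64(219.5), 225)] [(np.float64(275.5), 182), (np.float64(275.5), 186), (np.float64(275.5), 205), (np.float64(275.5), 225)]
[[483.3, -308.0], [487.8, -307.5], [509.4, -304.8], [532.8, -300.7]] [[474.1, -246.5], [478.5, -245.7], [500.0, -242.1], [523.4, -238.1]]
yaw 8.377870219161688
yaw 9.676681081776492
width [62.22831444 62.42811683]
[(185, np.int64(137)), (200, np.int64(139)), (215, np.int64(141)), (230, np.int64(144)), (245, np.int64(146)), (260, np.int64(149)), (275, np.int64(151)), (290, np.int64(154)), (305, np.int64(156))]
front [[440.5, -349.7], [440.2, -333.6], [440.0, -317.5], [440.8, -301.3], [440.5, -285.1], [441.3, -268.7], [441.1, -252.4], [441.8, -235.9], [441.5, -219.4]]
endpt [[476.7, -301.7, 45.0], [470.9, -255.3, 45.0]] lips [[440.2, -364.8, 46.0], [440.9, -204.9, 46.0]]
```

```bash
python3 -m handwheel '[[-0.04,-0.001,0.02,0],[-0.08,-0.002,0.06,-0.4],[-0.117,-0.003,0.1,-0.4],[-0.117,-0.003,0.133,-0.4],[-0.117,-0.003,0.148,-0.4]]' 1 20
python3 -m handwheel '[[0,0,0,0],[0,0,0,0]]'
python3 - <<'E'
from h import *
go([(586.6,-260.5,55)],189)
c,im=snap('scene','s1');crop(im,300,180,440,285,5,'pics/s1.png')
E
```

```text
clock: 2.95
eef_pos: [585.8, -259.7, 64.3]
eef_rot: [3.141, -0.002, -2.984]
wrist_force: [0.7, 0.1, 0.8]
finger_gap: 0.8
clock: 3.2
eef_pos: [586.1, -260.0, 66.3]
eef_rot: [-3.141, 0.0, -2.984]
wrist_force: [0.5, -0.9, 0.1]
finger_gap: 0.8
at [ 586.1 -260.    66.3] yaw -170.96 t 3.2
(586.6, -260.5, 55) -> [-0.4 -0.6 11.3] 0.04
```

View pics/s1.png

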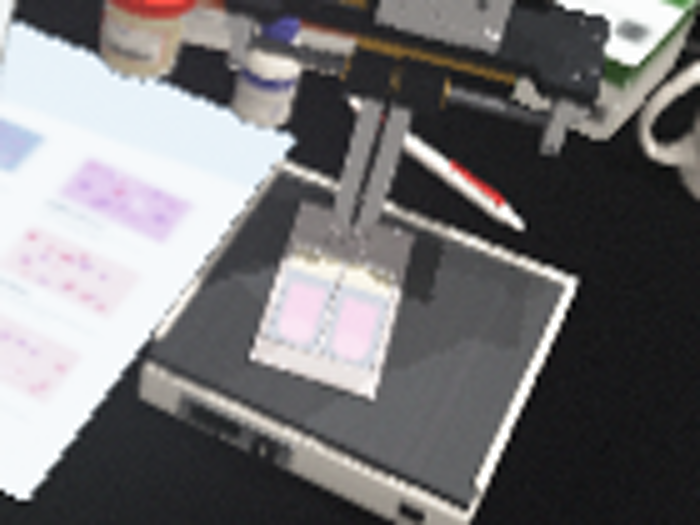

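The closed fingertips stand over the middle of the tab, clear of the glass. Next I'll descend until they touch.

```bash
python3 -m handwheel '[[0,0,0.005,0],[0,0,0.01,0],[0,0,0.01,0],[0,0,0.01,0]]'; python3 -m handwheel '[[0,0,0.002,0],[0,0,0.002,0],[0,0,0.002,0]]'
```

```text
clock: 3.75
eef_pos: [586.2, -260.1, 56.2]
eef_rot: [-3.141, 0.0, -2.984]
wrist_force: [-0.2, 0.1, 0.4]
finger_gap: 0.7
clock: 4.12
eef_pos: [586.2, -260.1, 54.2]
eef_rot: [-3.141, 0.0, -2.984]
wrist_force: [0.1, -0.2, 0.6]
finger_gap: 0.9
```

```bash
for i in 1; do python3 -m handwheel '[[0,0,0.0005,0],[0,0,0.001,0],[0,0,0.001,0]]'; done; sleep 0;  python3 -m handwheel '[[0,0,0.0005,0],[0,0,0.0005,0]]'
```

```text
clock: 4.5
eef_pos: [586.3, -260.1, 53.3]
eef_rot: [-3.141, 0.0, -2.984]
wrist_force: [-0.6, -0.7, 1.6]
finger_gap: 0.3
clock: 4.75
eef_pos: [586.5, -260.2, 53.3]
eef_rot: [-3.14, 0.001, -2.984]
wrist_force: [-1.3, 0.8, 4.6]
finger_gap: 0.3
```

```bash
python3 -m handwheel '[[0,0,0.001,0],[0,0,0.001,0]]'
```

```text
clock: 5.0
eef_pos: [586.8, -260.4, 53.3]
eef_rot: [-3.139, 0.002, -2.984]
wrist_force: [-2.8, 1.0, 9.2]
finger_gap: 0.3
```

```bash
python3 -m handwheel '[[0.002,0,0.001,0],[0.005,0,0.001,0],[0.009,0,0.001,0],[0.012,0,0.001,0],[0.015,0,0.001,0]]'; python3 - <<'E'
from h import *
print(read_state()['wrist_force'])
c,im=snap('scene','s2');d=np.load('pics/s1.npz')['im']
def m(i):
    h=cv2.cvtColor(i[205:265,340:400],cv2.COLOR_RGB2HSV);k=(h[...,0]>145)&(h[...,1]>25)&(h[...,2]>150);y,x=np.nonzero(k);return np.array([x.mean()+340,y.mean()+205]),k.sum()
a,b=m(d),m(im);print(a,b);print(ray(c,[a[0],b[0]],45).round(1))
E
```

```text
clock: 5.62
eef_pos: [572.8, -263.0, 53.3]
eef_rot: [-3.138, 0.004, -2.984]
wrist_force: [2.5, -0.0, 6.7]
finger_gap: 0.3
[ 2.51171968 -0.02275272  6.74019119]
(array([366.2027027 , 241.63513514]), np.int64(74)) (array([365.62650602, 245.26506024]), np.int64(83))
[[ 524.2 -274.3   45. ]
 [ 510.8 -277.5   45. ]]
```

```bash
for k in 1; do
python3 -m handwheel '[[0.004,0,0.001,0],[0.008,0,0.001,0],[0.012,0,0.001,0],[0.016,0,0.001,0],[0.02,0,0.001,0]]' | grep -E 'pos|rot|wrist'
python3 -m handwheel '[[0.004,0,0.001,0],[0.008,0,0.001,0],[0.012,0,0.001,0],[0.016,0,0.001,0],[0.02,0,0.001,0]]' | grep -E 'pos|rot|wrist'; done; python3 - <<'E'
from h import *
c,im=snap('scene','s3');crop(im,300,180,440,285,4,'pics/s3.png')
k0=im[195:290,320:410];h=cv2.cvtColor(k0,cv2.COLOR_RGB2HSV);k=(h[...,0]>145)&(h[...,1]>25)&(h[...,2]>150);y,x=np.nonzero(k)
print(k.sum(),ray(c,[(x.mean()+320,y.mean()+195)],45).round(1))
E
```

```text
eef_pos: [553.6, -266.5, 53.3]
eef_rot: [-3.137, 0.006, -2.984]
wrist_force: [2.2, 0.0, 7.0]
eef_pos: [534.7, -270.0, 53.3]
eef_rot: [-3.135, 0.009, -2.984]
wrist_force: [2.6, 0.3, 7.8]
96 [[ 482.6 -275.7   45. ]]
```

```bash
python3 - <<'E'
from h import *
for t in('s1','s2','s3'):
    d=np.load(f'pics/{t}.npz');im=d['im'];c={k:d[k] for k in d.files};c['vertical_fov']=float(c['vertical_fov'])
    h=cv2.cvtColor(im,cv2.COLOR_RGB2HSV);k=((h[...,0]>145)&(h[...,1]>20)&(h[...,2]>130)).astype(np.uint8)
    n,l,s,ce=cv2.connectedComponentsWithStats(k)
    print(t,[(s[i,4],ce[i].round(1).tolist(),ray(c,[ce[i]],45)[0,:2].round(1).tolist()) for i in range(1,n) if s[i,4]>15 and 345<ce[i][0]<400 and 210<ce[i][1]<280])
E
```

```text
s1 [(np.int32(51), [360.1, 240.7], [518.2, -260.0]), (np.int32(60), [370.5, 244.8], [519.6, -287.3])]
s2 [(np.int32(55), [359.3, 244.5], [504.0, -262.9]), (np.int32(57), [370.3, 248.0], [508.4, -290.8])]
s3 [(np.int32(54), [356.7, 254.6], [466.8, -270.0]), (np.int32(62), [367.8, 258.5], [470.5, -297.5])]
```

View pics/s3.png

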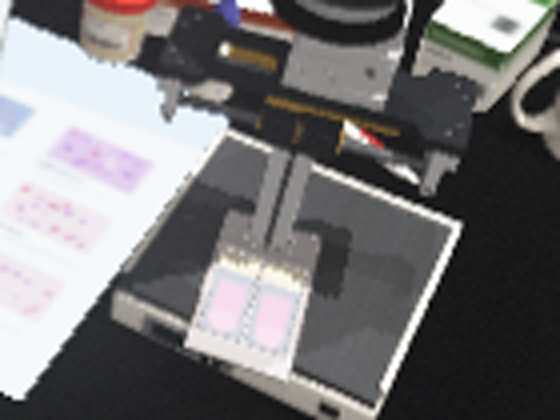

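The carrier follows the finger with 50 mm moved, and its front end is just over the edge. About 34 mm remains.

```bash

python3 -m handwheel '[[0.004,0,0.001,0],[0.008,0,0.001,0],[0.012,0,0.001,0],[0.016,0,0.001,0],[0.019,0,0.001,0]]' | grep -E 'pos|rot|wrist'
python3 -m handwheel '[[0.004,0,0.001,0],[0.008,0,0.001,0],[0.012,0,0.001,0],[0.0155,0,0.001,0],[0.0155,0,0.001,0]]' | grep -E 'pos|rot|wrist'
python3 -m handwheel '[[0,0,-0.002,0],[0,0,-0.01,0],[0,0,-0.04,0],[0,0,-0.08,0],[0,0,-0.12,0]]' 0
python3 - <<'E'
from h import *
for t in('s4',):
    c,im=snap('scene','s4')
    h=cv2.cvtColor(im,cv2.COLOR_RGB2HSV);k=((h[...,0]>145)&(h[...,1]>20)&(h[...,2]>130)).astype(np.uint8)
    n,l,s,ce=cv2.connectedComponentsWithStats(k)
    print(t,[(s[i,4],ce[i].round(1).tolist(),ray(c,[ce[i]],45)[0,:2].round(1).tolist()) for i in range(1,n) if s[i,4]>15 and 340<ce[i][0]<400 and 210<ce[i][1]<290])
go([(380,-290,180),(360,-290,180)],189)
E
```

```text
eef_pos: [516.5, -273.5, 53.3]
eef_rot: [-3.133, 0.011, -2.984]
wrist_force: [2.3, 0.8, 6.8]
eef_pos: [501.9, -276.5, 53.3]
eef_rot: [-3.131, 0.014, -2.984]
wrist_force: [-0.8, -0.7, 9.1]
clock: 8.85
eef_pos: [499.9, -275.4, 174.7]
eef_rot: [-3.131, 0.013, -2.984]
wrist_force: [-0.1, -1.3, 0.1]
finger_gap: 46.9
s4 [(np.int32(58), [354.5, 264.1], [434.3, -276.8]), (np.int32(63), [366.0, 268.0], [438.7, -304.2])]
at [ 501.4 -276.3  180.4] yaw -170.96 t 8.9
(380, -290, 180) -> [122.    5.5  -2. ] 0.04
(360, -290, 180) -> [141.8   8.7  -2.4] 0.04
```

```bash

python3 -m handwheel '[[0.04,0,0,0],[0.078,-0.001,0,0],[0.078,-0.001,0,0],[0.078,-0.001,0,0]]' 0
python3 - <<'E'
from h import *
c,im=snap('wrist','w2');cv2.imwrite('pics/w2.png',im[:,:,::-1])
X=lambda x,y:[454.8+x*.988-y*.156,-285+x*.156+y*.988,45]
print(proj(c,[X(-65,-31),X(-65,31),X(65,-31),X(65,31)]).round())
E
```

```text
clock: 9.4
eef_pos: [425.0, -289.6, 179.3]
eef_rot: [-3.126, 0.019, -2.984]
wrist_force: [-0.0, -0.5, 0.9]
finger_gap: 90.7
[[219. 144.]
 [284. 144.]
 [223. 266.]
 [281. 267.]]
```

View pics/w2.png

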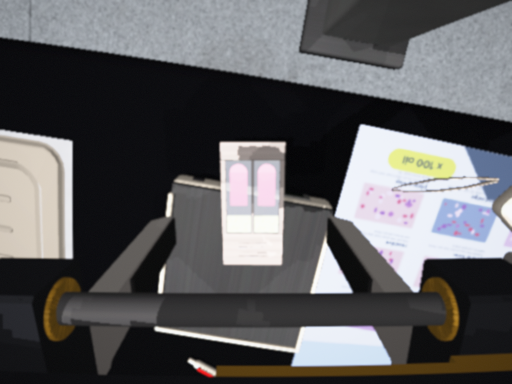

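The carrier overhangs the edge, with corners at about (221,142), (285,142), (282,265) and (223,264). It has not tipped. I'll refine the grasp pose from this picture.

```bash
python3 - <<'E'
from h import *
s=read_state();print(s['eef_rot'],s['joints'].round(3))
d=np.load('pics/w2.npz');im=d['im'];c={k:d[k] for k in d.files};c['vertical_fov']=float(c['vertical_fov'])
g=cv2.cvtColor(im,cv2.COLOR_RGB2GRAY).astype(float)
L=[];Q=[]
for y in range(150,256,15):
    r=np.diff(g[y]);L.append((210+np.argmax(r[210:232])+.5,y));Q.append((275+np.argmin(r[275:296])+.5,y))
P=ray(c,L,45);q=ray(c,Q,45)
m=(P+q)/2;v=np.polyfit(m[:,0],m[:,1],1);print('width',np.linalg.norm(P-q,axis=1).round(1),'yaw',np.degrees(np.arctan(v[0])))
E=[(x,np.argmax(np.diff(g[132:152,x]))+132.5) for x in(230,250,270)];e=ray(c,E,45)
B=[(x,np.argmin(np.diff(g[255:275,x]))+255.5) for x in(232,250,272)];b=ray(c,B,45)
print(e.round(1).tolist(),b.round(1).tolist(), 'ctr',((e.mean(0)+b.mean(0))/2).round(1))
F=[(x,180+(x-178)*27/152) for x in(185,250,325)];print('front',ray(c,F,42).round(1).tolist())
F=[(x,int(np.argmax(g[165:215,x]))+165) for x in(185,195,205,300,310,320)];print('front',F,ray(c,F,42).round(1).tolist())
E
```

```text
[-3.12636238  0.01914048 -2.98351495] [-0.671  0.239  1.682  0.004  1.197 -2.401]
width [62.2 63.  62.8 62.7 62.5 62.4 62.2 62.1] yaw 9.090153398633058
[[391.4, -316.1, 45.0], [388.4, -297.3, 45.0], [385.4, -278.6, 45.0]] [[520.3, -296.0, 45.0], [517.1, -277.1, 45.0], [513.3, -254.1, 45.0]] ctr [ 452.7 -286.5   45. ]
front [[438.1, -355.2, 42.0], [439.5, -289.3, 42.0], [441.3, -212.1, 42.0]]
front [(185, 182), (195, 184), (205, 185), (300, 201), (310, 203), (320, 205)] [[438.9, -355.1, 42.0], [439.3, -345.0, 42.0], [438.7, -335.0, 42.0], [440.0, -238.2, 42.0], [440.5, -227.8, 42.0], [440.9, -217.4, 42.0]]
```

```bash
python3 -c "
from h import *
go([(419,-291.4,70),(419,-291.4,48.5)],189.09)"
```

```text
at [ 425.2 -289.5  179.1] yaw -170.94 t 9.45
(419, -291.4, 70) -> [  8.5   0.7 108.9] -0.03
(419, -291.4, 48.5) -> [  8.9   1.1 130.4] -0.03
```

```bash

python3 -m handwheel '[[0.008,0.001,0.03,0],[0.008,0.001,0.07,0],[0.0085,0.001,0.1,0],[0.0085,0.001,0.109,0],[0.0085,0.001,0.109,0]]' 0.17
python3 -m handwheel '[[0,0,0,0]]'
python3 - <<'E'
from h import *
go([(419,-291.4,48.5)],189.09);print(read_state()['finger_gap'])
c,im=snap('wrist','w3');cv2.imwrite('pics/w3.png',im[:,:,::-1])
E
```

```text
clock: 10.07
eef_pos: [419.4, -291.1, 70.1]
eef_rot: [-3.127, 0.019, -2.983]
wrist_force: [0.4, 0.2, 0.7]
finger_gap: 78.4
clock: 10.2
eef_pos: [420.1, -291.4, 71.2]
eef_rot: [-3.125, 0.02, -2.983]
wrist_force: [-0.5, -0.4, 0.7]
finger_gap: 78.0
at [ 420.1 -291.4   71.2] yaw -170.9 t 10.2
(419, -291.4, 48.5) -> [ 1.5  0.5 22.7] 0.01
77.96683903300375
```

View pics/w3.png

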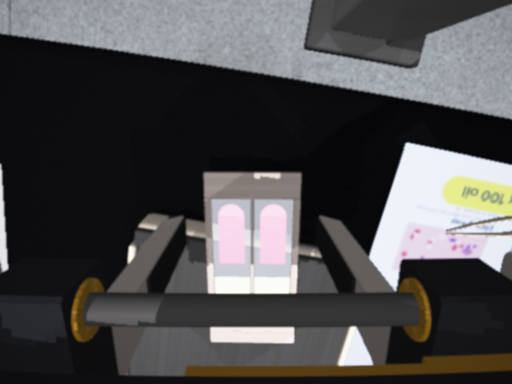

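Carrier centred between the open fingers (edges at columns 205 and 300, fingertips at about 180 and 322). I'll descend and grip.

```bash

python3 -m handwheel '[[0.001,0,0.006,0],[0.0015,0.0005,0.012,0],[0.0015,0.0005,0.018,0],[0.0015,0.0005,0.0225,0],[0.0015,0.0005,0.0225,0]]'
python3 -m handwheel '[[0,0,0,0]]'
```

```text
clock: 10.88
eef_pos: [418.9, -291.3, 48.3]
eef_rot: [-3.126, 0.02, -2.983]
wrist_force: [0.1, 0.1, 0.7]
finger_gap: 78.2
clock: 11.0
eef_pos: [418.9, -291.4, 48.4]
eef_rot: [-3.126, 0.02, -2.983]
wrist_force: [-1.2, -0.3, 0.2]
finger_gap: 77.5
```

```bash

python3 -m handwheel '[[0,0,0,0],[0,0,0,0],[0,0,0,0],[0,0,0,0],[0,0,0,0]]' 0.5 30
python3 -m handwheel '[[0,0,0,0],[0,0,0,0],[0,0,-0.002,0],[0,0,-0.004,0],[0,0,-0.008,0]]'
python3 - <<'E'
from h import *
go([(419,-291.4,120)],189.09)
c,im=snap('scene','s5');a=cv2.resize(im[210:310,300:440,::-1],None,fx=4,fy=4,interpolation=cv2.INTER_CUBIC)
c,w=snap('wrist','w4');b=cv2.resize(w[100:384,150:400,::-1],(352,400))
cv2.imwrite('pics/s5.png',np.hstack([a[:,:440],b]))
E
```

```text
clock: 11.62
eef_pos: [419.0, -291.4, 48.5]
eef_rot: [-3.125, 0.02, -2.983]
wrist_force: [0.5, 0.4, 1.9]
finger_gap: 60.7
clock: 12.25
eef_pos: [418.8, -291.3, 56.6]
eef_rot: [-3.126, 0.02, -2.983]
wrist_force: [0.5, -1.0, -0.7]
finger_gap: 61.0
at [ 418.8 -291.3   56.6] yaw -170.9 t 12.25
(419, -291.4, 120) -> [ -1.5  -1.2 -63.4] 0.01
```

View pics/s5.png

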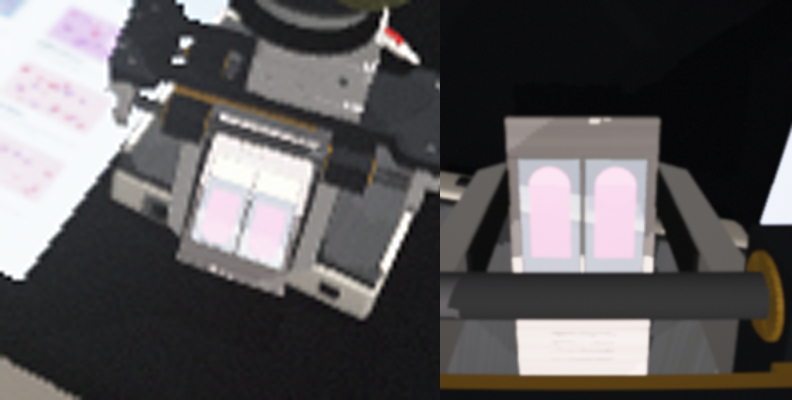

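Carrier is gripped on its two long sides and lifted level, with the glass untouched (9 pictures viewed so far). I'll use this view for the in-hand offset and plan the way to the rack.

```bash
cat > hold.py <<'E'
from h import *
def hold(tag,s=None):
    from scipy.spatial.transform import Rotation as Ro
    d=np.load(f'pics/{tag}.npz');im=d['im'];c={k:d[k] for k in d.files};c['vertical_fov']=float(c['vertical_fov'])
    R=Ro.from_euler('xyz',s['eef_rot']).as_matrix();z=s['eef_pos'][2]-3.5
    h=cv2.cvtColor(im,cv2.COLOR_RGB2HSV);k=((h[...,0]>140)&(h[...,1]>20)&(h[...,2]>110)).astype(np.uint8);k[:,:180]=0;k[:,330:]=0;k[290:]=0
    n,l,st,ce=cv2.connectedComponentsWithStats(k)
    big=[i for i in range(1,n) if st[i,4]>300];print('films',[(st[i].tolist(),ce[i].round(1).tolist()) for i in big])
    g=cv2.cvtColor(im,cv2.COLOR_RGB2GRAY).astype(float)
    E=[(x,np.argmax(np.diff(g[160:205,x]))+160.5) for x in(215,235,252,270,290)]
    e=(ray(c,E,z)-s['eef_pos'])@R;print('end',E,e.round(1)[:,:2].tolist())
    f=[(st[i,0]+w*st[i,2]-.5,st[i,1]+st[i,3]/2) for i in big for w in(0,1)]
    print('film edges tool xy',((ray(c,f,z)-s['eef_pos'])@R).round(1)[:,:2].tolist())
E
python3 - <<'E'
from hold import *
hold('w4',read_state())
go([(400,-250,140),(340,-160,170),(335,-60,170),(335,20,170),(335,100,170),(335,300,170),(440,460,170)],180)
E
```

```text
films [([213, 218, 30, 65, 1776], [227.8, 251.2]), ([260, 218, 30, 65, 1784], [273.9, 251.0])]
end [(215, np.float64(182.5)), (235, np.float64(182.5)), (252, np.float64(182.5)), (270, np.float64(182.5)), (290, np.float64(182.5))] [[31.1, -19.2], [31.2, -8.0], [31.2, 1.6], [31.2, 11.6], [31.3, 22.8]]
film edges tool xy [[-11.0, -22.1], [-10.8, -4.1], [-10.7, 6.0], [-10.6, 23.9]]
at [ 419.  -291.5   57. ] yaw -170.9 t 12.35
(400, -250, 140) -> [ 10.5  42.6 -84. ] 9.1
(340, -160, 170) -> [  54.9  140.4 -116.5] 9.1
(335, -60, 170) -> [  44.   239.9 -117.9] 9.1
(335, 20, 170) -> [  31.4  318.9 -119. ] 9.1
(335, 100, 170) -> [  18.7  397.9 -120.1] 9.1
(335, 300, 170) -> [ -12.9  595.4 -122.7] 9.1
(440, 460, 170) -> [-141.9  736.8 -122.4] 9.1
```

```bash

python3 -m handwheel '[[0.002,0.005,-0.03,0],[0.01,0.04,-0.07,0],[0.025,0.08,-0.1,0],[0.045,0.115,-0.115,0],[0.05,0.16,-0.117,0]]'
python3 -m handwheel '[[0,0,0,2],[0,0,0,5],[0,0,0,9]]'
python3 -c "
from h import *
go([(335,-60,170),(335,20,170),(335,100,170),(335,180,170),(335,300,170)],180)"
```

```text
clock: 12.98
eef_pos: [341.1, -139.3, 171.2]
eef_rot: [-3.124, 0.022, -2.984]
wrist_force: [0.1, 1.3, -0.5]
finger_gap: 60.9
clock: 13.35
eef_pos: [341.3, -139.7, 171.3]
eef_rot: [-3.127, 0.025, 3.139]
wrist_force: [0.3, 0.7, -0.8]
finger_gap: 61.2
at [ 341.3 -139.7  171.3] yaw 179.87 t 13.35
(335, -60, 170) -> [ 6.6 79.7 -0. ] -0.13
(335, 20, 170) -> [  6.7 159.7  -1.2] -0.13
(335, 100, 170) -> [  6.9 239.7  -2.3] -0.13
(335, 180, 170) -> [  7.1 319.7  -3.5] -0.13
(335, 300, 170) -> [  7.3 439.7  -5.2] -0.13
```

```bash

python3 -m handwheel '[[0.006,0.06,0,0],[0.007,0.12,-0.001,0],[0.007,0.18,-0.002,0],[0.007,0.24,-0.003,0],[0.007,0.3,-0.004,0]]'
python3 -m handwheel '[[0,0.06,-0.001,0],[0,0.12,-0.002,0],[0,0.18,-0.003,0],[-0.03,0.225,-0.003,0],[-0.07,0.27,-0.003,0]]'
python3 -m handwheel '[[-0.02,0.02,0,0],[-0.04,0.03,0,0],[-0.04,0.03,0,0],[-0.04,0.03,0,0]]'
python3 - <<'E'
from h import *
s=read_state();print(s['eef_pos'],s['eef_rot'])
c,im=snap('wrist','w5');cv2.imwrite('pics/w5.png',cv2.resize(im[:,:,::-1],(768,576),interpolation=cv2.INTER_CUBIC))
E
```

```text
clock: 13.98
eef_pos: [335.3, 162.2, 171.1]
eef_rot: [-3.127, 0.026, 3.139]
wrist_force: [1.7, -0.9, -0.3]
finger_gap: 60.9
clock: 14.6
eef_pos: [407.1, 433.8, 171.8]
eef_rot: [-3.127, 0.026, 3.139]
wrist_force: [1.0, -0.8, -0.4]
finger_gap: 60.8
clock: 15.1
eef_pos: [447.0, 463.3, 172.0]
eef_rot: [-3.127, 0.026, 3.139]
wrist_force: [-0.1, 0.1, -0.9]
finger_gap: 61.1
[446.96699175 463.25958036 172.0321779 ] [-3.12701566  0.02575413  3.13873744]
```

View pics/w5.png

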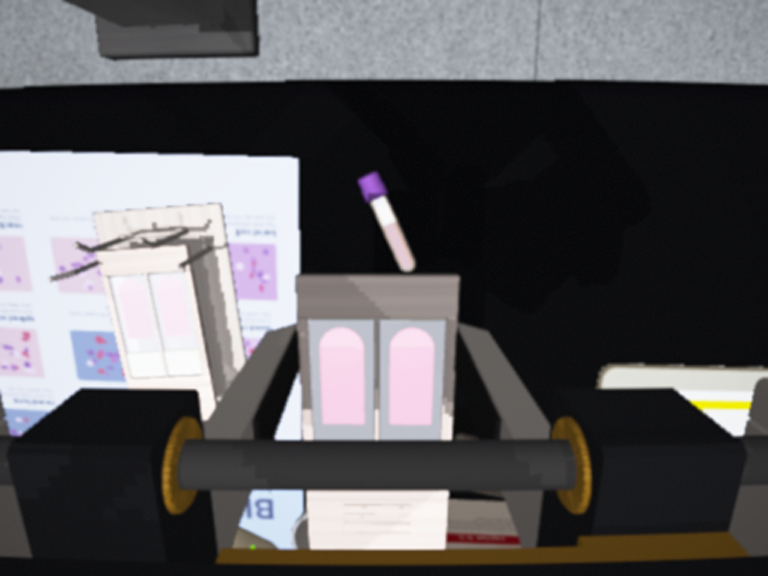

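The view from beside the rack shows the rack foot's front corners at (94,213) and (221,203) in the ×1.5 picture, the pile between them turned a few degrees, and the held carrier level.

```bash
python3 - <<'E'
from hold import *
s=read_state();hold('w5',s) if 0 else None
d=np.load('pics/w5.npz');im=d['im'];c={k:d[k] for k in d.files};c['vertical_fov']=float(c['vertical_fov'])
br=cv2.GaussianBlur(im,(3,3),0).astype(float);br=br[...,2]-br[...,0]
def vrow(x,y0,y1):  # strongest change of b-r along column
    q=np.diff(br[y0:y1,x]);return (x,y0+np.argmin(q)+.5)
def hcol(y,x0,x1,sg):
    q=np.diff(br[y,x0:x1])*sg;return (x0+np.argmax(q)+.5,y)
f=[vrow(x,128,152) for x in range(70,142,8)]
r=[hcol(y,143,168,1) for y in range(145,250,8)]
l=[hcol(y,58,75,-1) for y in range(145,160,4)]
fw=ray(c,f,5);rw=ray(c,r,5)
np.set_printoptions(precision=1,suppress=True)
print('front px',f,fw[:,:2].tolist());print('right px',r,rw[:,:2].tolist());print(l,ray(c,l,5)[:,:2])
E
```

```text
front px [(70, np.float64(140.5)), (78, np.float64(140.5)), (86, np.float64(139.5)), (94, np.float64(138.5)), (102, np.float64(138.5)), (110, np.float64(137.5)), (118, np.float64(137.5)), (126, np.float64(136.5)), (134, np.float64(135.5))] [[412.48566318095345, 267.36880903433575], [412.5732644168477, 276.2763585029457], [411.58750188561294, 285.2949427806815], [410.60297410854446, 294.25955879425464], [410.6827156020438, 303.0366002712062], [409.6970987364615, 311.90760315178613], [409.7710781759997, 320.6102054117923], [408.78410313599113, 329.395532943824], [407.7977954667502, 338.13708915592906]]
right px [(np.float64(148.5), 145), (np.float64(149.5), 153), (np.float64(150.5), 161), (np.float64(152.5), 169), (np.float64(153.5), 177), (np.float64(154.5), 185), (np.float64(156.5), 193), (np.float64(157.5), 201), (np.float64(158.5), 209), (np.float64(159.5), 217), (np.float64(161.5), 225), (np.float64(162.5), 233), (np.float64(163.5), 241), (np.float64(143.5), 249)] [[417.9819491632346, 352.81390896528524], [426.58649476650936, 353.1302518527931], [435.303897429986, 353.4446189996257], [444.1408419186296, 354.85782898083005], [453.094313261622, 355.17583199816386], [462.1724483537084, 355.49213093277996], [471.37876252784594, 356.93009958794096], [480.7178666692415, 357.25108097009394], [490.19482348111694, 357.57062029697806], [499.8143902365573, 357.88873959817334], [509.5758033039386, 359.3615724029013], [519.4943552370645, 359.68568763632055], [529.5709961156969, 360.0086346407716], [540.0312560095688, 335.39350948323545]]
[(np.float64(61.5), 145), (np.float64(62.5), 149), (np.float64(63.5), 153), (np.float64(64.5), 157)] [[417.2 257.1]
 [421.6 257.5]
 [426.  257.9]
 [430.4 258.3]]
```

```bash
python3 - <<'E'
from hold import *
s=read_state();s['clock']
hold('w5',s)
go([(464.3,307.1,172),(464.3,307.1,92)],183.75)
E
```

```text
films [([213, 218, 31, 65, 1819], [227.7, 251.1]), ([259, 218, 31, 66, 1855], [273.8, 251.6])]
end [(215, np.float64(182.5)), (235, np.float64(182.5)), (252, np.float64(182.5)), (270, np.float64(183.5)), (290, np.float64(182.5))] [[31.3, -19.3], [31.4, -8.1], [31.4, 1.4], [30.8, 11.5], [31.4, 22.6]]
film edges tool xy [[-10.7, -22.2], [-10.6, -3.7], [-10.8, 5.3], [-10.7, 23.7]]
at [446.9 463.3 172.3] yaw 179.85 t 15.15
(464.3, 307.1, 172) -> [ -17.8 -156.1    3. ] -3.9
(464.3, 307.1, 92) -> [ -15.8 -155.    83. ] -3.9
```

In-hand pose is unchanged. I'll move over the rack and come down to just above the wires.

```bash

python3 -m handwheel '[[-0.006,-0.05,0.001,-1],[-0.012,-0.105,0.002,-3],[-0.018,-0.156,0.003,-3.9],[-0.017,-0.1555,0.043,-3.9],[-0.016,-0.155,0.083,-3.9]]'
python3 -m handwheel '[[0,0,0,0],[0,0,0,0]]'
python3 - <<'E'
from h import *
s=read_state()
go([(464.3,307.1,92)],183.75);print(s['eef_rot'])
c,w=snap('wrist','w6');c2,sc=snap('scene','s6')
# rack wire flare tops predicted at z=72
ct=np.array([498,309.3]);a=np.radians(3.75);R=np.array([[np.cos(a),-np.sin(a)],[np.sin(a),np.cos(a)]])
for p in [(-75.5,20),(-75.5,-20),(-56,41.5),(-56,-41.5)]:
    q=R@p+ct;print(p,proj(c,[[*q,72]]).round(0),proj(c2,[[*q,72]]).round(0))
a=cv2.resize(sc[130:210,140:240,::-1],None,fx=5,fy=5,interpolation=cv2.INTER_CUBIC)
b=w[100:300,150:380,::-1];b=cv2.resize(b,None,fx=2,fy=2)[:400,:]
cv2.imwrite('pics/v6.png',np.hstack([a[:400,:340],b]))
E
```

```text
clock: 15.78
eef_pos: [464.5, 306.5, 92.1]
eef_rot: [-3.127, 0.027, -3.077]
wrist_force: [0.8, 1.3, -1.0]
finger_gap: 61.3
clock: 16.02
eef_pos: [464.9, 306.8, 93.9]
eef_rot: [-3.128, 0.029, -3.077]
wrist_force: [0.7, -0.3, 0.4]
finger_gap: 61.0
at [464.9 306.8  93.9] yaw -176.3 t 16.02
(464.3, 307.1, 92) -> [0.6 0.3 1.9] -0.05
[-3.1275093   0.02881808 -3.07703206]
(-75.5, 20) [[283. 157.]] [[168. 175.]]
(-75.5, -20) [[217. 157.]] [[179. 179.]]
(-56, 41.5) [[317. 188.]] [[167. 170.]]
(-56, -41.5) [[184. 188.]] [[188. 178.]]
```

View pics/v6.png

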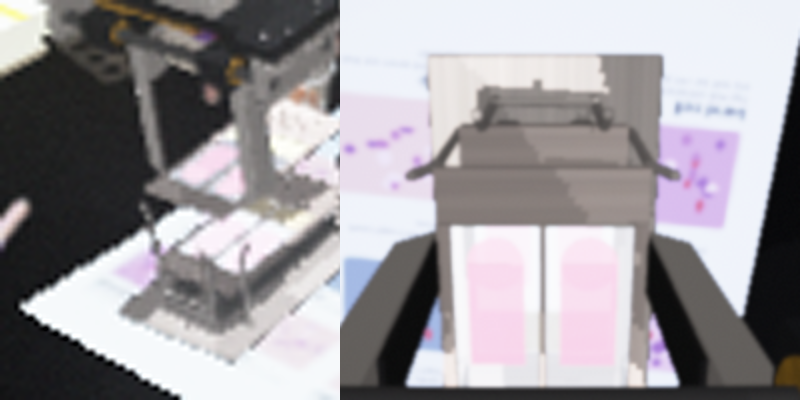

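```bash
python3 - <<'E'
from hold import *
from scipy.spatial.transform import Rotation as Ro
s=read_state();R=Ro.from_euler('xyz',s['eef_rot']).as_matrix()
d=np.load('pics/w6.npz');im=d['im'];c={k:d[k] for k in d.files};c['vertical_fov']=float(c['vertical_fov'])
T=lambda u,v:(150+(u-340+.5)/2-.5,100+(v+.5)/2-.5)
y=np.radians(183.7);ex=np.array([np.cos(y),np.sin(y)]);ey=np.array([np.sin(y),-np.cos(y)])
def loc(px,z):
    p=ray(c,px,z)[:,:2]-s['eef_pos'][:2];return np.c_[p@ex,p@ey].round(1).tolist()
print('foot corners',loc([T(430,55),T(662,55)],5))
print('side tips',loc([T(410,175),T(678,175)],72))
g=cv2.cvtColor(im,cv2.COLOR_RGB2GRAY).astype(float)
for r in (187,192,197):
    q=g[r];print('carrier row',r,[int(v) for v in q[190:206]],[int(v) for v in q[298:316]])
print('pile end (z36)',loc([T(462,127),T(630,127)],36))
print('held end',loc([T(437,168),T(655,168)],s['eef_pos'][2]-3.5))
f=np.abs(np.diff(g[118:135,205:300:10],axis=0)).argmax(0)+118.5;print('foot front',f,loc(list(zip(range(205,300,10),f)),5))
hold('w6',s)
E
```

```text
foot corners [[54.1, -45.4], [54.1, 47.3]]
side tips [[23.4, -40.9], [23.6, 42.6]]
carrier row 187 [96, 111, 133, 161, 179, 175, 153, 133, 127, 127, 128, 127, 127, 127, 128, 128] [152, 152, 151, 151, 150, 151, 148, 142, 130, 120, 124, 135, 128, 114, 103, 99, 101, 113]
carrier row 192 [228, 228, 227, 228, 228, 219, 184, 141, 125, 122, 123, 123, 123, 123, 122, 123] [145, 145, 146, 145, 145, 145, 142, 136, 134, 130, 141, 179, 200, 205, 204, 204, 204, 204]
carrier row 197 [228, 228, 228, 228, 227, 216, 174, 129, 122, 124, 124, 124, 124, 125, 125, 125] [149, 150, 150, 150, 150, 149, 145, 138, 135, 126, 134, 177, 200, 204, 204, 204, 204, 204]
pile end (z36) [[31.2, -29.1], [31.3, 31.7]]
held end [[30.8, -28.9], [30.9, 32.2]]
foot front [126.5 126.5 126.5 126.5 126.5 126.5 126.5 126.5 126.5 126.5] [[54.7, -37.1], [54.7, -29.1], [54.7, -21.1], [54.7, -13.1], [54.6, -5.1], [54.6, 2.9], [54.6, 10.8], [54.7, 18.8], [54.7, 26.8], [54.7, 34.7]]
films [([260, 223, 29, 60, 1503], [273.7, 254.9]), ([214, 225, 29, 58, 1396], [227.8, 255.3])]
end [(215, np.float64(163.5)), (235, np.float64(162.5)), (252, np.float64(163.5)), (270, np.float64(162.5)), (290, np.float64(163.5))] [[42.4, -19.0], [43.0, -8.0], [42.4, 1.3], [43.0, 11.2], [42.5, 22.2]]
film edges tool xy [[-12.0, 5.8], [-11.9, 23.2], [-12.8, -21.7], [-12.7, -4.3]]
```

Carrier, pile and rack line up within about 0.5 mm sideways and lengthwise, and in yaw. I'll lower in stages and watch the force.

```bash
python3 -c "
from h import *
go([(464.6,306.8,62),(464.6,306.8,48)],183.75)"
```

```text
at [465.1 307.   94. ] yaw -176.3 t 16.12
(464.6, 306.8, 62) -> [ 1.4  0.3 32. ] -0.05
(464.6, 306.8, 48) -> [ 1.8  0.5 46. ] -0.05
```

```bash

python3 -m handwheel '[[0.001,0,0.008,0],[0.001,0,0.016,0],[0.0015,0,0.024,0],[0.0015,0,0.032,0],[0.0015,0,0.032,0]]'
python3 -c "
from h import *
print(read_state()['wrist_force']);go([(464.6,306.8,48)],183.75)"
python3 -m handwheel '[[0,0,0.004,0],[0,0,0.008,0],[0.0005,0,0.012,0],[0.0005,0,0.014,0],[0.0005,0,0.014,0]]'
```

```text
clock: 16.75
eef_pos: [464.3, 306.3, 61.2]
eef_rot: [-3.127, 0.028, -3.077]
wrist_force: [0.5, 1.4, -1.1]
finger_gap: 61.0
[ 0.50542187  1.42629904 -1.08325166]
at [464.3 306.3  61.2] yaw -176.3 t 16.75
(464.6, 306.8, 48) -> [-0.   0.7 13.2] -0.05
clock: 17.38
eef_pos: [464.1, 306.1, 47.0]
eef_rot: [-3.127, 0.028, -3.077]
wrist_force: [0.9, 0.2, -0.6]
finger_gap: 60.8
```

```bash

python3 -m handwheel '[[0,0.0005,0.001,0],[0,0.0007,0.002,0],[0,0.0007,0.0025,0],[0,0.0007,0.0025,0]]'
python3 -m handwheel '[[0,0,0.0005,0],[0,0,0.001,0],[0,0,0.001,0]]'
```

```text
clock: 17.88
eef_pos: [464.1, 306.7, 44.5]
eef_rot: [-3.127, 0.028, -3.077]
wrist_force: [-0.3, 0.8, -1.0]
finger_gap: 61.5
clock: 18.25
eef_pos: [464.2, 306.7, 43.6]
eef_rot: [-3.127, 0.028, -3.077]
wrist_force: [-0.7, -0.3, 1.3]
finger_gap: 61.2
```

Light contact. Releasing.

```bash

python3 -m handwheel '[[0,0,0,0],[0,0,0,0],[0,0,0,0],[0,0,0,0]]' 0.2
python3 -m handwheel '[[0,0,-0.003,0],[0,0,-0.015,0],[0,0,-0.03,0],[0,0,-0.06,0],[0,0,-0.1,0]]'
python3 -c "
from h import *
go([(420,306.8,190),(330,300,190)],183.75)"
```

```text
clock: 18.75
eef_pos: [464.2, 306.7, 43.6]
eef_rot: [-3.127, 0.028, -3.077]
wrist_force: [-1.2, -0.1, -0.3]
finger_gap: 75.5
clock: 19.38
eef_pos: [461.0, 307.8, 145.1]
eef_rot: [-3.127, 0.028, -3.077]
wrist_force: [0.4, -0.4, -0.2]
finger_gap: 75.1
at [461.  307.8 145.1] yaw -176.3 t 19.38
(420, 306.8, 190) -> [ 39.7   0.9 -46.1] -0.05
(330, 300, 190) -> [ 1.299e+02 -1.000e-01 -4.860e+01] -0.05
```

```bash

python3 -m handwheel '[[0.02,0,-0.04,0],[0.02,0,-0.06,0],[0.02,0,-0.06,0],[0.02,0,-0.06,0]]' 0
python3 - <<'E'
from h import *
s=read_state();print(s['eef_pos'])
c,w=snap('wrist','w7');c2,sc=snap('scene','s7');c3,t=snap('top','t7')
a=cv2.resize(sc[140:210,140:220,::-1],None,fx=5,fy=5,interpolation=cv2.INTER_CUBIC)
b=cv2.resize(w[100:275,160:350,::-1],None,fx=2,fy=2,interpolation=cv2.INTER_CUBIC)
cv2.imwrite('pics/v7.png',np.hstack([a,b]))
# bystanders: pixel change outside arm vs first pictures
s0=np.load('pics/scene0.npy').astype(int);dd=np.abs(sc.astype(int)-s0).max(2)>60
for n,(x0,y0,x1,y1) in dict(timer=(230,215,262,242),tweez=(255,235,300,262),bottle=(343,175,364,208)).items(): print(n,dd[y0:y1,x0:x1].mean().round(3))
E
```

```text
clock: 19.88
eef_pos: [439.1, 307.1, 203.9]
eef_rot: [-3.126, 0.027, -3.077]
wrist_force: [0.4, 0.3, 0.4]
finger_gap: 94.1
[439.13536932 307.11715941 203.85659836]
timer 0.0
tweez 0.0
bottle 0.0
```

View pics/v7.png

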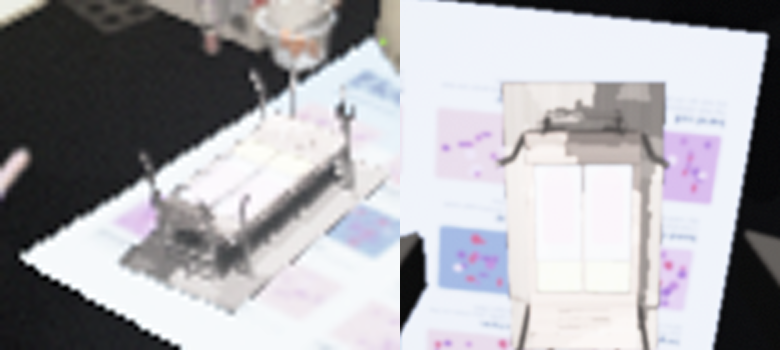

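The carrier sits inside all the wires, flat and parallel to the foot in both views. Its glass is centred on the foot (columns 535–632 against 502–665), the gripper is clear, and the bystanders I checked are unchanged. Handing in.

```bash
python3 -c "
from cell import manip;print(manip.sign_off())"
```

```text
the job is handed in; nothing more can be done
None
```

The carrier from the warmer is now stacked, films up, on the two carriers in the wire rack. I handed the job in at about 20 s on the clock.

- **Slide and grip:** I pressed the closed fingertips on the bare tab with about 7–9 N and slid the carrier 85 mm, until it overhung the front edge by about 52 mm. I then gripped it by its two long sides at 30 N, lifted it and carried it past the front of the microscope.
- **Placing:** I lowered it between the wires to light contact (about 1 N), released it and backed away.

**Last checks:** In the scene and wrist pictures the carrier lies inside all the wires and parallel to the rack's foot, centred sideways on it. The timer, tweezers and oil bottle show no change in the scene picture. I did not compare the tube again after placing.

**What was off:**
- **Tool tilt:** The tool picked up a tilt of about 1.8° over the run, which the interface could not correct. About 0.5° of that came after the grip, so the carrier was held within roughly 0.5° of level.
- **Camera bias:** The wrist camera read about 0.9 mm to one side, and I allowed for that when placing.
- **Flatness:** The final pictures show no tilt, but they are too coarse to confirm flatness to better than a few millimetres.

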